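Load a water filter and show it to the inspection camera

ROBOT

A 7-joint arm with a two-finger parallel gripper is mounted at the origin on the work surface. World frame = base frame: x ahead of the robot, y to its left, z up, the work surface at z = 0. Lengths are in m, angles in rad, forces in N, time in s.
With the tool pointing down it reaches from about 0.4 to 0.85 m from the base axis. Payload 6.9 kg.
Tool frame: the origin (TCP) lies at the centre of the arm's flange, where the gripper is bolted on; the fingertips stand 173 mm ahead of it and the grasp point (between the pads) lies 155 mm ahead of it (grip_depth is the distance from the TCP to the grasp point, in m); z points along the fingers, y is the line along which they close (so a half turn about z gives the same grasp; the last joint's range is limited). The gripper opens to 85 mm and grips with 20 to 120 N. Pads are 22 mm wide; open, the fingers measure 114 mm over their backs; the gripper's body (76 mm by 85 mm) begins 54 mm behind the grasp point. The pads swing forward as they close: fully open they stand 13 mm farther back than shut.
Start: joints at [-1.032, 0.507, -0.238, 1.5, 0.126, 1.149, -0.155], TCP at [0.263, 0.567, 0.405] pointing down, gripper open.
Joint ranges: [-3.08, 3.08], [-0.24, 2.05], [-1.43, 1.35], [0, 2.5], [-1.52, 4.66], [0.17, 1.96], [-2.89, 2.89]. Speed limits (rad/s): [2.39, 2.39, 3.14, 3.14, 3.14, 3.14, 3.14].

INTERFACE

Orientations are given as a unit quaternion [x, y, z, w].
In Python, from station import observe, get_image, sign_off, regions_of, pinpoint, grip_depth gives the robot as it stands. The module is installed in compiled form; this text tells all that it offers.
- The arm moves only by the tool servo_tool, never from a script. Its argument "increments" is text: rows parted by semicolons, each of 5 numbers parted by spaces: the shift along the tool's x, y, z in cm, then the turn about the tool's z in rad, then the closure, from -1 (fully open) to 1 (shut). A call has 1 to 12 rows; each row is the pose to reach, as a shift and turn from the pose commanded when the call began, along the tool's axes at that moment; what a row does not reach only later rows make up. A row lasts 1/10 s, in which the tool goes at most 50 mm and 8.59 degrees, less where a joint would pass 70% of its speed; a pose out of reach is approached as far as the arm can. A call with a gripper value outside its range is refused whole. The fingers move at their own pace and stop on an object; "force" is the grip in N (left out, the last holds). Time passes only in rows, so rows that repeat a pose let the fingers close. It gives the time, the measured TCP pose, the force, the opening and the grip force at its end, in the units of the state.
- observe(): the state, without advancing time (a new reading comes with each control period).
- get_image(name): name is "scene" or "top" or "wrist"; returns a dict with "img" (420x560x3 uint8, red, green, blue), "intrinsics" (3x3 intrinsics, pixels), "R" (3x3) and "t" (3): a world point X has camera coordinates R X + t. Camera axes: x right, y down, z forward; pixel columns grow to the right and rows downward; lengths in m; the calibration is good to about 2 mm. The wrist camera is an equidistant fisheye: a pixel r from the principal point sees the ray r / f radians off the axis. A picture is of the moment at which its call begins. There is no depth.
- sign_off(): hands the job in; it is judged then, once.
Trained networks look in the newest picture that a camera, given by its name, has taken for a name from the list of things; names that differ only in an ending like _2 or _b are one class to them, and where a whole thing is asked for, a point or a joint stands for the part that bears it (a point fixed in the world has none). Each returns a list of dicts, best first, with "p" (0 to 1); they miss things now and then, are a little off and sometimes report something else, mostly with a low value. They report only what shows in the picture. A call takes as long as a camera call.
- regions_of(target, camera): "mask" (420x560 bool, what is visible of it) and "rect" ([left, top, width, height] in pixels, round what is visible of it).
- pinpoint(target, camera): "uv" ([column, row] in pixels: a listed point, or the origin of a listed thing).
The state is a dict: "t": time; "joint_positions": joint angles; "dq": joint speeds; "effort": joint torques, N m; "tool_pos": TCP position; "eef_rot": TCP orientation; "contact_force": force on the tool from outside, world axes, zero at the start; "torque": the same for the moment, N m; "width": opening from 0.0 (shut) to 1.0 (fully open); "gripper_force": force on a finger pad.
Only numpy, scipy, OpenCV 4.12 (cv2) and the standard library are available. Lean on these libraries where they do the work, as an engineer would, in place of code of your own. Each camera call takes 0.05 s, during which the arm holds its last target. There are 200 camera calls.

TASK

Slide the white filter cartridge, foot first, all the way down into the blue filter cup that stands in the black jig. Then lift the loaded cup out of the jig and hold it still in the air in front of the inspection camera: upright, centred over the green dot, with its brass port level with the lens and pointing straight at it. Finish while still holding it there; never touch the camera stand, and leave everything else on the counter where it is.

Things in the scene. Friction and masses are not known exactly. Their poses are not given: they have to be found in the camera images.
- filter: White cartridge standing upright on the counter, loose, 0.16 kg: cylinder 45 mm diameter, 100 mm tall, foot tapering over its lowest 7 mm to 36 mm; on top a coaxial round handle 22 mm diameter, 32 mm tall (132 mm overall). Origin: centre of underside; z up its axis to the handle. Fully home it rests on the cup's inner floor and the handle stands 28 mm above the rim.
- cup: Blue round open cup, loose, 0.18 kg, upright in the jig, underside 15 mm above the counter: outer diameter 56 mm, height 110, wall 3.5 (bore 49), floor 6 thick. Origin: centre of underside; z up its axis to the mouth; x along the brass port, a stub of 16 mm diameter (collar 21) sticking out of the side 50 mm above the underside, to 46 mm from the axis.
- cup_mid (a point): Point on the cup's axis at the height of the brass port, 50 mm above the underside; same axes as the cup (x along the port).
- cup_port (a point): Outer end of the brass port, 46 mm from the cup's axis, 50 mm above its underside.
- cup_floor (a point): Centre of the cup's inner floor, 6 mm above the underside.
- jig: Black block fixed on the counter, 100 x 100 mm and 45 mm high, with a round pocket 59 mm in diameter and 30 mm deep in its top that holds the cup upright with 1.5 mm play; the cup lifts straight out. Origin: centre of the underside.
- stand: Fixed inspection stand: grey plate 10 mm thick, x -50 to 220 mm, 100 wide, with a green dot 28 mm across; post at x = 195, 258 high; black camera 56 mm wide whose lens looks level along -x over the dot, lens front at x = 150, 220 mm above the counter. Origin: at counter height under the dot's centre; x from the dot to the camera, z up.
- view_point (a point): The viewing point in the air: 220 mm above the counter (lens height), straight above the green dot, 150 mm in front of the lens. The cup's axis at port height belongs here. Same axes as the stand.
- carbon: Bystander: black cartridge of the same shape and size as the white one, standing on the counter; not the one wanted. Origin: centre of the underside.
- sealant: Bystander: orange sealant tube with a nozzle, standing, 47 mm in diameter, 240 mm high. Origin: centre of the underside.
- descaler: Bystander: white bottle with blue label and red cap, 66 mm in diameter, 190 mm high. Origin: centre of the underside.
- valve: Bystander: brass valve with a red cap, 36 mm in diameter, 72 mm high, a side outlet 44 mm long from its axis. Origin: centre of the underside.
- carton: Bystander: small cardboard box 80 x 70 x 60 mm. Origin: centre of the underside.
- wrench: Bystander: steel wrench 170 mm long lying flat on the counter. Origin: middle of its underside.

How it is judged:
By the outcome, as a careful person would: the job done as asked, in the order asked, and still so for the second after the job is handed in, while the arm keeps its last pose, push and grip.
It also fails if it takes over 61 s, if anything falls off the work surface, if the arm or the gripper's body presses on something with over 40 N, if the wrist force passes 120 N, or if a joint passes its speed limit or range.

## Working session

There is one attempt and no reset: what is moved stays moved. The work goes in short steps, Python scripts to look and compute and a tool call to move; the robot and the scene stay as the last step left them, time stands still between calls to the robot, and variables do not carry over. Pictures are saved under pics/ and viewed, at most 10 in all, crops included, and the job is handed in when it is done.

Besides the shell and the picture viewer there is one more tool, called after "Emit:" as name(argument=value, ...) on one line, values as JSON. servo_tool: Moves the arm, as the interface text tells. Its arguments: {"type":"object","properties":{"increments":{"type":"string"},"force":{"type":"number"}},"required":["increments"]}

```bash
mkdir -p pics; cat > h.py <<'E'
import numpy as np, cv2
from station import *
from scipy.spatial.transform import Rotation as Rn
def ray(im,uv):
    K=np.array(im["intrinsics"]);R=np.array(im["R"]);t=np.array(im["t"])
    x=(uv[0]-K[0,2])/K[0,0];y=(uv[1]-K[1,2])/K[1,1]
    if im.get("fish"):
        r=np.hypot(x,y);d=np.array([x/r*np.sin(r),y/r*np.sin(r),np.cos(r)]) if r>0 else np.array([0,0,1.])
    else: d=np.array([x,y,1.]);d/=np.linalg.norm(d)
    return -R.T@t,R.T@d
def tri(rs):
    A=sum(np.eye(3)-np.outer(d,d) for c,d in rs);b=sum((np.eye(3)-np.outer(d,d))@c for c,d in rs)
    p=np.linalg.solve(A,b)
    return p,[np.linalg.norm(np.cross(p-c,d)) for c,d in rs]
def onz(r,z): c,d=r; return c+d*(z-c[2])/d[2]
def proj(im,X):
    K=np.array(im["intrinsics"]);p=np.array(im["R"])@np.array(X)+np.array(im["t"])
    if im.get("fish"):
        r=np.hypot(p[0],p[1]);th=np.arctan2(r,p[2]);p=np.array([p[0]/r*th,p[1]/r*th,1])
    return (K@(p/p[2]))[:2]
def pic(n,save=None):
    im=get_image(n)
    if n=="wrist": im["fish"]=1
    if save: cv2.imwrite("pics/"+save,im["img"][:,:,::-1])
    return im
E
cat > a.py <<'E'
from h import *
np.set_printoptions(precision=4,suppress=True)
ims={n:pic(n,n+"0.png") for n in("scene","top","wrist")}
for n in ims: print(n,ims[n]["intrinsics"],-np.array(ims[n]["R"]).T@ims[n]["t"])
for o in "filter cup cup_mid cup_port jig stand view_point carbon sealant descaler valve carton wrench".split():
    rs=[]
    for n in("scene","top"):
        q=pinpoint(o,n)
        if q: print(o,n,[(np.round(k["uv"],1),round(k["p"],2)) for k in q[:2]],onz(ray(ims[n],q[0]["uv"]),0.)); rs.append(ray(ims[n],q[0]["uv"]))
    if len(rs)==2: print("   TRI",*tri(rs))
s=observe();print(s["t"],s["tool_pos"],s["eef_rot"],Rn.from_quat(s["eef_rot"]).as_matrix(),s["width"],grip_depth)
a=np.hstack([ims["scene"]["img"],ims["top"]["img"]])[:,:,::-1]
E
python3 a.py
```

```text
scene [[464.7574   0.     287.6247]
 [  0.     464.7574 207.1675]
 [  0.       0.       1.    ]] [1.1284 0.5683 1.1368]
top [[515.8875   0.     278.5199]
 [  0.     515.8875 205.6783]
 [  0.       0.       1.    ]] [ 0.5288 -0.0014  1.2708]
wrist [[325.1923   0.     277.3728]
 [  0.     325.1923 207.4952]
 [  0.       0.       1.    ]] [0.1952 0.5967 0.3742]
filter scene [(array([258. , 153.9]), 0.71)] [ 0.4412 -0.357   0.    ]
filter top [(array([410.3, 280.6]), 0.64)] [ 0.4355 -0.3632  0.    ]
   TRI [ 0.4345 -0.3663 -0.0112] [np.float64(0.00021959650046528078), np.float64(0.0002195965004652733)]
cup scene [(array([312.7, 243.8]), 0.73)] [0.5566 0.04   0.    ]
cup top [(array([244.5, 228.3]), 0.9), (array([409.4, 281.4]), 0.61)] [0.5553 0.0478 0.    ]
   TRI [0.5575 0.0452 0.0061] [np.float64(0.003245926197138455), np.float64(0.0032459261971386636)]
cup_mid scene [(array([313. , 233.1]), 0.81)] [0.5293 0.0124 0.    ]
cup_mid top [(array([244.7, 230.1]), 0.77), (array([340.1, 286.7]), 0.58)] [0.5509 0.0472 0.    ]
   TRI [0.5535 0.0416 0.0524] [np.float64(0.004959482995123243), np.f
[... 1721 characters left out ...]
)] [ 0.7322 -0.328   0.    ]
valve top [(array([397.5, 164.4]), 0.6)] [ 0.7231 -0.3298  0.    ]
   TRI [ 0.7267 -0.3346 -0.0112] [np.float64(0.0025693686292448535), np.float64(0.0025693686292446666)]
carton top [(array([155.5, 164.9]), 0.64)] [0.7068 0.2709 0.    ]
wrench scene [(array([191.6, 203.8]), 0.69), (array([295.9, 177. ]), 0.49)] [ 0.7389 -0.3225  0.    ]
wrench top [(array([246.6, 224.4]), 0.42)] [0.565  0.0429 0.    ]
   TRI [ 0.6977 -0.031   0.2888] [np.float64(0.154624193916348), np.float64(0.1546241939163479)]
1.45 [0.2627 0.5671 0.4047] [ 0.2152  0.9766  0.     -0.    ] [[-0.9074  0.4203 -0.    ]
 [ 0.4203  0.9074  0.    ]
 [ 0.      0.     -1.    ]] 0.9980119818301422 0.1547
```

View pics/scene0.png

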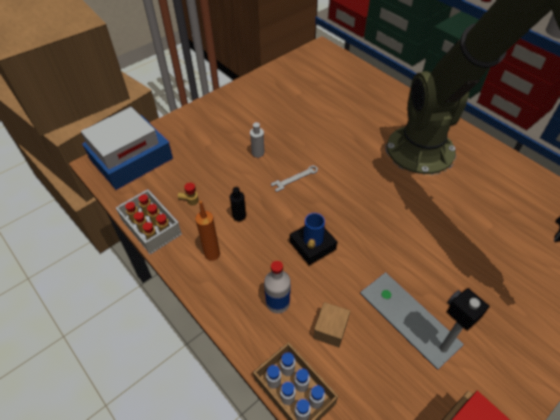

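View pics/top0.png

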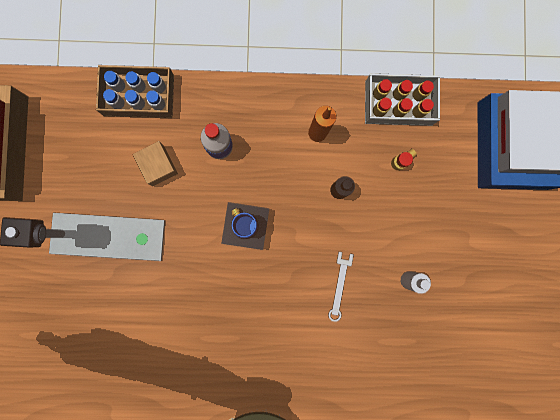

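The scene picture shows the filter at about (258,140), the cup in its jig at (314,232), and the green dot at (386,294). The top picture shows the filter at (421,283), the cup at (244,225) with its port towards the upper left at (236,211), the dot at (142,239), and the stand's camera on the far left. I'll move to hover by the cup first.

Emit:
servo_tool(increments="-4 -3 -3 0 -1;-8 -7 -3 0 -1;-12 -10 -3 0 -1;-16 -14 -3 0 -1;-20 -17 -3 0 -1;-24 -20 -3 0 -1;-28 -24 -3 0 -1;-32 -27 -3 0 -1;-36 -31 -3 0 -1;-40 -34 -3 0 -1;-43 -37 -3 0 -1;-43 -37 -3 0 -1")

```text
t: 2.65
tool_pos: [0.4984, 0.046, 0.4349]
eef_rot: [0.218, 0.976, -0.001, 0.001]
contact_force: [-0.3, -0.6, 0.4]
width: 1.003
gripper_force: 0.0
```

```bash
cat > look.py <<'E'
from h import *
import sys,pickle
np.set_printoptions(precision=4,suppress=True)
# look.py tag obj... : wrist pic + pinpoints, saved
tag=sys.argv[1]; im=pic("wrist",tag+".png"); d={"im":im}
for o in sys.argv[2:]:
    q=pinpoint(o,"wrist"); m=regions_of(o,"wrist")
    d[o]=(q,m[:1])
    print(o,[(np.round(k["uv"],1),round(k["p"],2)) for k in q[:2]],[(k["rect"],round(k["p"],2)) for k in m[:2]])
    if q: print("   z0",onz(ray(im,q[0]["uv"]),0))
pickle.dump(d,open(tag+".pkl","wb"))
s=observe();print(s["t"],s["tool_pos"],Rn.from_quat(s["eef_rot"]).as_matrix()[:,:2].T,s["width"],s["contact_force"],s["joint_positions"])
print("cam",ray(im,im["intrinsics"][:2,2]))
E
python3 look.py w1 cup cup_mid cup_port jig stand
```

```text
cup [(array([298.1, 216.8]), 0.88)] [([275.5, 198.9, 63.6, 79.9], 0.95)]
   z0 [0.5667 0.0416 0.    ]
cup_mid [(array([301.6, 230.7]), 0.67)] [([275.9, 201.1, 65.6, 76.3], 0.88)]
   z0 [0.5866 0.0379 0.    ]
cup_port [(array([332.6, 250.7]), 0.69)] [([276.0, 199.2, 60.9, 82.1], 0.61)]
   z0 [0.6324 0.0648 0.    ]
jig [(array([300.7, 212.8]), 0.96), (array([300.5, 217.5]), 0.42)] [([244.7, 164.4, 104.6, 109.9], 0.59)]
   z0 [0.5631 0.047  0.    ]
stand [(array([453.6, 111.5]), 0.85)] [([413.4, 48.7, 146.6, 111.0], 0.67)]
   z0 [0.5221 0.2965 0.    ]
3.2 [0.4971 0.0515 0.4348] [[-0.9081  0.4188 -0.    ]
 [ 0.4188  0.9081  0.0001]] 1.0033586795907428 [-0.1843 -0.0445 -0.3267] [-0.1147  0.283  -0.0499  1.7731  0.0156  1.0858  0.9688]
cam (array([0.4311, 0.0761, 0.405 ]), array([ 0.2652, -0.1268, -0.9558]))
```

View pics/w1.png

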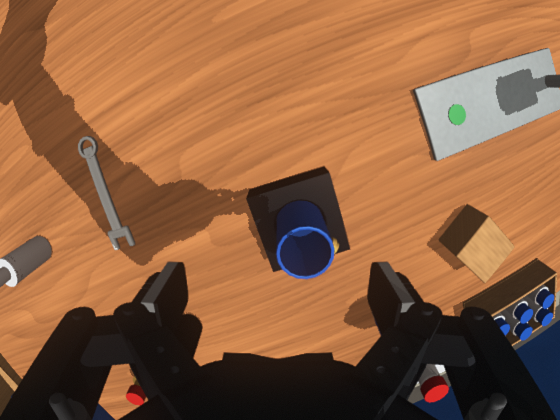

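The wrist picture shows the cup rim centred near (306,252), the port peeking out at (335,243), the green dot at (457,114), and the filter at the left edge, around (20,262). Next I'll move towards the filter.

Emit:
servo_tool(increments="-1 -4 0 0 -1;-2.5 -8 1 0 -1;-4 -12 2 0 -1;-5 -16 2 0 -1;-6.5 -20 2 0 -1;-8 -25 2 0 -1;-9 -29 2 0 -1;-9 -29 2 0 -1;-9 -29 2 0 -1")

```text
t: 4.1
tool_pos: [0.4569, -0.2509, 0.4145]
eef_rot: [0.216, 0.976, 0.0, -0.0]
contact_force: [-0.1, -0.2, 0.4]
width: 1.0
gripper_force: 0.0
```

```bash
python3 look.py w2 filter
```

```text
filter [(array([191.1, 198.4]), 0.89)] [([147.2, 179.5, 61.7, 71.2], 0.76)]
   z0 [ 0.4391 -0.3639  0.    ]
4.25 [ 0.4577 -0.2488  0.4147] [[-0.9084  0.418   0.0002]
 [ 0.418   0.9084  0.0007]] 0.9972834165553913 [-0.5948  0.305  -0.5748] [ 0.3971  0.3339  0.0751  1.7583 -0.0292  1.0507  1.6221]
cam (array([ 0.3895, -0.2209,  0.3848]), array([ 0.2644, -0.124 , -0.9564]))
```

Emit:
servo_tool(increments="-1 -3 0 0 -0.4;-2 -7 1 0 -0.4;-3 -10.5 2 0 -0.4;-3 -10.5 2 0 -0.4;-3 -10.5 2 0 -0.4")

```text
t: 4.75
tool_pos: [0.4407, -0.3575, 0.3943]
eef_rot: [0.215, 0.977, 0.0, -0.0]
contact_force: [0.7, 1.0, 0.2]
width: 0.7
gripper_force: 0.0
```

```bash
python3 look.py w3 filter
```

```text
filter [] [([247.4, 157.7, 54.4, 66.6], 0.81), ([376.3, 32.0, 54.0, 143.4], 0.68)]
4.9 [ 0.4412 -0.3564  0.3951] [[-0.9087  0.4176 -0.0005]
 [ 0.4176  0.9087  0.0009]] 0.6989996658140603 [ 0.2371 -0.0357  0.1757] [ 0.5699  0.4222  0.0997  1.6746 -0.0483  1.0469  1.8251]
cam (array([ 0.3732, -0.3277,  0.3646]), array([ 0.2644, -0.1225, -0.9566]))
```

View pics/w3.png

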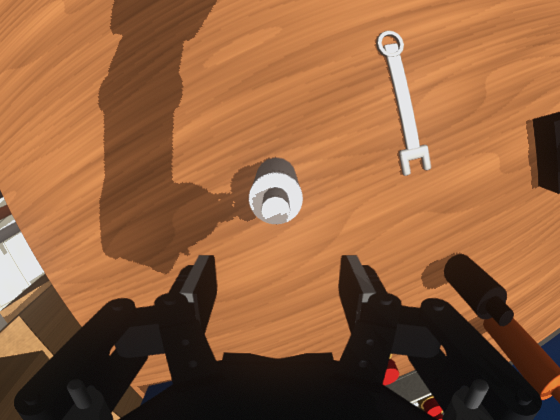

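The w3 picture shows the filter with its body's top face at about (276,198) and the handle top at (275,210). I'll fit the cylinder silhouette to the masks, and measure the dot, the stand axis and the cup rim.

```bash
cat > fit.py <<'E'
from h import *
from scipy.optimize import minimize
def pts(secs,n=40):
    a=np.linspace(0,2*np.pi,n,endpoint=False)
    return np.vstack([np.c_[r*np.cos(a),r*np.sin(a),0*a+z] for r,z in secs])
FIL=[pts([(.018,0),(.0225,.007),(.0225,.1)]),pts([(.011,.1),(.011,.132)])]
def render(im,parts,p):
    m=np.zeros((420,560),np.uint8)
    for P in parts:
        uv=np.array([proj(im,x) for x in P+p])
        cv2.fillConvexPoly(m,cv2.convexHull(np.round(uv*16).astype(np.int32)),1,cv2.LINE_8,4)
    return m>0
def fit(views,parts,p0):
    def c(p): 
        s=0
        for im,m in views:
            r=render(im,parts,p); s+=1-(r&m).sum()/(r|m).sum()
        return s/len(views)
    r=minimize(c,p0,method="Nelder-Mead",options=dict(initial_simplex=np.array(p0)+np.vstack([np.zeros(3),np.eye(3)*.006]),xatol=2e-4,fatol=1e-4))
    return r.x,r.fun
E
cat > b.py <<'E'
from fit import *
import pickle
np.set_printoptions(precision=4,suppress=True)
V={}
for t in("w2","w3"):
    d=pickle.load(open(t+".pkl","rb")); V[t]=(d["im"],d["filter"][1][0]["mask"])
for n in("top","scene"):
    im=pic(n); q=regions_of("filter",n); 
    if q: V[n]=(im,q[0]["mask"]); print(n,q[0]["rect"],q[0]["p"])
    g=cv2.cvtColor(im["img"],cv2.COLOR_RGB2HSV); m=cv2.inRange(g,(45,110,80),(80,255,255))
    N,l,st,c=cv2.connectedComponentsWithStats(m); k=1+np.argmax(st[1:,4]); print("dot",n,c[k],st[k,4],onz(ray(im,c[k]),.01))
    V["d"+n]=ray(im,c[k])
im=pickle.load(open("w1.pkl","rb"))["im"]
g=cv2.cvtColor(im["img"],cv2.COLOR_RGB2HSV); m=cv2.inRange(g,(45,110,80),(80,255,255))
N,l,st,c=cv2.connectedComponentsWithStats(m); k=1+np.argmax(st[1:,4]); print("dot w1",c[k],st[k,4],onz(ray(im,c[k]),.01))
print("dot tri",tri([V.pop("dtop"),V.pop("dscene"),ray(im,c[k])]))
for ks in(["w2","w3"],["w2"],["w3"],list(V)): print(ks,fit([V[k] for k in ks],FIL,[.438,-.364,0.]))
E
python3 b.py
```

```text
top [402.8, 272.3, 25.0, 17.6] 0.69
dot top [141.9333 238.8667] 30 [0.5242 0.2948 0.01  ]
scene [247.7, 122.0, 14.3, 38.2] 0.65
dot scene [385.9231 294.0192] 52 [0.5254 0.2947 0.01  ]
dot w1 [456.6602 114.2085] 259 [0.5249 0.2944 0.01  ]
dot tri (array([0.5247, 0.2947, 0.0093]), [np.float64(0.000602010201541463), np.float64(0.000374485126535914), np.float64(0.00027539862653947015)])
['w2', 'w3'] (array([ 0.4389, -0.3603, -0.0015]), np.float64(0.032864209512020626))
['w2'] (array([ 0.4388, -0.3614, -0.0028]), np.float64(0.030462184873949583))
['w3'] (array([ 0.4382, -0.3597,  0.0003]), np.float64(0.028934368383909614))
['w2', 'w3', 'top', 'scene'] (array([ 0.439 , -0.3606, -0.0018]), np.float64(0.1265134737207796))
```

Emit:
servo_tool(increments="0 -0.5 3 0 -0.4;0 -0.5 6 0 -0.4;0 -0.5 9 0 -0.4;0 -0.5 11 0 -0.4;0 -0.5 11.7 0 -0.4;0 -0.5 11.7 0 -0.4;0 -0.5 11.7 0 1;0 -0.5 11.7 0 1;0 -0.5 11.7 0 1;0 -0.5 11.7 0 1;0 -0.5 11.7 0 1;0 -0.5 11.7 0 1", force=40)

```text
t: 6.3
tool_pos: [0.4386, -0.3628, 0.2788]
eef_rot: [0.215, 0.977, -0.0, 0.001]
contact_force: [0.1, 1.9, 6.1]
width: 0.244
gripper_force: 39.3
```

Emit:
servo_tool(increments="0 0 -3 0 1;0 0 -6 0 1;0 0 -10 0 1;0 0 -14 0 1;0 0 -16 0 1;0 0 -16 0 1")

```text
t: 6.9
tool_pos: [0.4382, -0.3632, 0.441]
eef_rot: [0.215, 0.977, -0.001, 0.003]
contact_force: [-0.0, -0.2, -1.9]
width: 0.244
gripper_force: 39.5
```

```bash
python3 look.py w4 filter
```

```text
filter [(array([280. , 203.2]), 0.56)] [([229.6, 179.6, 93.1, 132.0], 0.84), ([546.8, 126.8, 12.7, 37.4], 0.58)]
   z0 [ 0.4828 -0.3826  0.    ]
7.05 [ 0.4378 -0.3625  0.4364] [[-0.9073  0.4204  0.0021]
 [ 0.4204  0.9073  0.0004]] 0.23994629784711075 [-0.3205 -0.4106 -1.9362] [ 0.577   0.3921  0.1068  1.6034 -0.0445  1.1506  1.8309]
cam (array([ 0.3709, -0.3335,  0.4108]), array([ 0.2693, -0.1274, -0.9546]))
```

```bash
cat > c.py <<'E'
from fit import *
import pickle,sys
np.set_printoptions(precision=4,suppress=True)
CUP=[pts([(.028,.030),(.028,.110)])]
V={}
d=pickle.load(open("w1.pkl","rb")); V["w1"]=(d["im"],d["cup"][1][0]["mask"])
for n in("top","scene"):
    im=pic(n); q=regions_of("cup",n); 
    if q: V[n]=(im,q[0]["mask"]); print(n,q[0]["rect"],q[0]["p"])
# blue pixel masks within detection neighbourhood
B={}
for k,(im,m) in V.items():
    g=cv2.cvtColor(im["img"],cv2.COLOR_RGB2HSV); near=cv2.dilate(m.astype(np.uint8),np.ones((7,7)))>0
    b=(cv2.inRange(g,(100,110,30),(125,255,255))>0)&near
    br=(cv2.inRange(g,(15,90,90),(32,255,255))>0)&(cv2.dilate(m.astype(np.uint8),np.ones((17,17)))>0)
    b=cv2.morphologyEx(b.astype(np.uint8),cv2.MORPH_CLOSE,np.ones((3,3)))>0
    B[k]=(im,b); yy,xx=np.nonzero(br); print(k,"blue",b.sum(),"mask",m.sum(),"brass",len(xx),xx.mean() if len(xx) else 0,yy.mean() if len(xx) else 0)
    x,y=np.nonzero(m)[1].mean(),np.nonzero(m)[0].mean()
for ks in(["w1"],["top"],["scene"],["w1","scene"],["w1","top","scene"]):
    print(ks,"mask",fit([V[k] for k in ks],CUP,[.556,.043,.015]),"blue",fit([B[k] for k in ks],CUP,[.556,.043,.015]))
o=[]
for k in("top","scene"):
    im,m=V[k]; y,x=np.nonzero(m); cx,cy=int(x.mean()),int(y.mean())
    o.append(cv2.resize(im["img"][cy-30:cy+30,cx-40:cx+40,::-1],(400,300),interpolation=cv2.INTER_NEAREST)); print(k,"crop origin",cx-40,cy-30)
im=V["w1"][0]; o.append(cv2.resize(im["img"][200:290,250:370,::-1],(400,300),interpolation=cv2.INTER_NEAREST))
cv2.imwrite("pics/crop1.png",np.vstack([np.hstack(o[:2]),np.hstack([o[2],o[2]*0])]))
E
python3 c.py
```

```text
top [132.7, 141.3, 44.1, 45.9] 0.34
scene [303.7, 214.9, 18.6, 32.9] 0.76
w1 blue 2374 mask 3631 brass 60 335.46666666666664 244.7
top blue 0 mask 1176 brass 959 152.72367049009384 162.16788321167883
scene blue 510 mask 606 brass 33 311.3333333333333 242.42424242424244
['w1'] mask (array([0.5605, 0.0439, 0.013 ]), np.float64(0.03565640194489461)) blue (array([0.5651, 0.0423, 0.0057]), np.float64(0.3459581684567552))
['top'] mask (array([0.556, 0.043, 0.015]), np.float64(1.0)) blue (array([0.556, 0.043, 0.015]), np.float64(1.0))
['scene'] mask (array([0.5634, 0.0455, 0.0117]), np.float64(0.08333333333333337)) blue (array([0.5619, 0.0453, 0.0085]), np.float64(0.1866028708133971))
['w1', 'scene'] mask (array([0.5623, 0.0436, 0.0101]), np.float64(0.06215227259561745)) blue (array([0.5619, 0.0443, 0.0108]), np.float64(0.290334441968988))
['w1', 'top', 'scene'] mask (array([0.5623, 0.0436, 0.0101]), np.float64(0.3747681817304116)) blue (array([0.5619, 0.0443, 0.0108]), np.float64(0.5268896279793253))
top crop origin 115 133
scene crop origin 273 199
```

View pics/crop1.png

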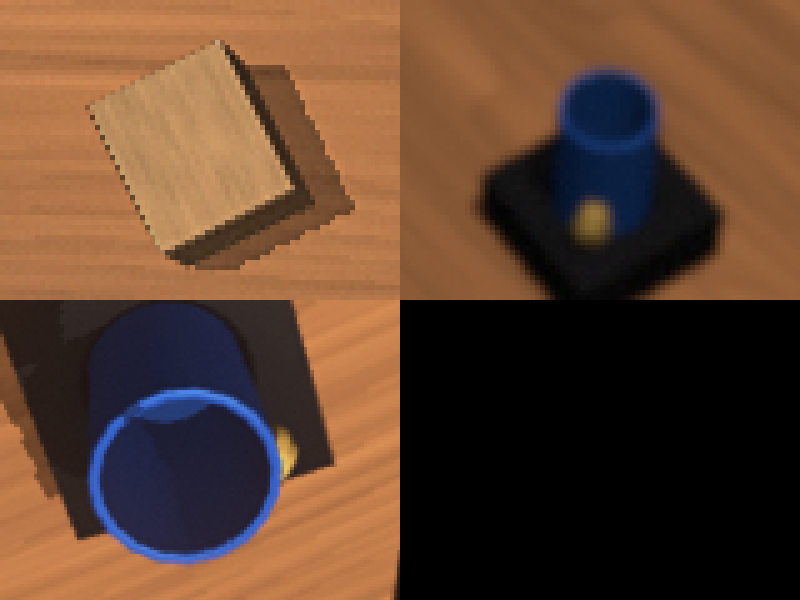

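The crop shows the cup rim in w1 centred at about (305.8,252.5) with the port at (336,244). In the scene view the rim is at about (314.6,220) and the port at (311,243). The top crop landed on the carton, a wrong detection, so I'll use the first top picture instead.

```bash
cat > d.py <<'E'
from h import *
import pickle
from scipy.optimize import least_squares
np.set_printoptions(precision=4,suppress=True)
w1=pickle.load(open("w1.pkl","rb"))["im"]; top=pic("top");sc=pic("scene")
top["img"]=cv2.imread("pics/top0.png")[:,:,::-1]; sc["img"]=cv2.imread("pics/scene0.png")[:,:,::-1]
box={"w1":(w1,265,195,350,290),"top":(top,225,200,265,245),"sc":(sc,298,208,332,252)}
R={};P={}
for k,(im,a,b,c,d) in box.items():
    g=cv2.cvtColor(np.ascontiguousarray(im["img"]),cv2.COLOR_RGB2HSV)
    s=np.zeros(g.shape[:2],bool); s[b:d,a:c]=1
    ring=(cv2.inRange(g,(100,130,130),(125,255,255))>0)&s
    N,l,st,_=cv2.connectedComponentsWithStats(ring.astype(np.uint8)); j=1+np.argmax(st[1:,4])
    e=cv2.fitEllipse(cv2.convexHull(np.argwhere(l==j)[:,::-1].astype(np.float32)))
    br=(cv2.inRange(g,(15,90,80),(35,255,255))>0)&s; y,x=np.nonzero(br)
    if k=="w1": # exclude wood: near 336,244
        q=(abs(x-335)<6)&(abs(y-244)<8); x,y=x[q],y[q]
    print(k,"ring",np.round(e[0],1),np.round(e[1],1),st[j,4],"z.125",onz(ray(im,e[0]),.125),"brass",len(x),x.mean(),y.mean(),onz(ray(im,(x.mean(),y.mean())),.065))
    R[k]=ray(im,e[0]);P[k]=(x.mean(),y.mean())
print("rim",tri(list(R.values())),tri([R["w1"],R["sc"]]),tri([R["w1"],R["top"]]))
# stand axis from plate in top: gray pixels
g=cv2.cvtColor(np.ascontiguousarray(top["img"]),cv2.COLOR_RGB2HSV)
m=(cv2.inRange(g,(0,0,120),(180,45,255))>0); m[:, :52]=0; m[:,166:]=0; m[:205]=0; m[270:]=0
up=[];lo=[]
for c in range(58,158):
    r=np.nonzero(m[:,c])[0]
    if len(r)>5: up.append((c,r.min()));lo.append((c,r.max()))
for n,L in(("up",up),("lo",lo)):
    L=np.array(L,float); f=cv2.fitLine(L.astype(np.float32),cv2.DIST_HUBER,0,.01,.01).ravel()
    A=onz(ray(top,f[2:]-f[:2]*50),.01);B=onz(ray(top,f[2:]+f[:2]*50),.01); D=A-B
    print(n,len(L),"yaw of stand x deg",np.degrees(np.arctan2(D[1],D[0])))
    ds=np.array([.5247,.2947,.01])-A; print("  dot offset from edge",np.cross(D/np.linalg.norm(D),ds)[2])
E
python3 d.py
```

```text
w1 ring [305. 252.] [51.7 57.4] 461 z.125 [0.5599 0.0439 0.125 ] brass 57 335.4736842105263 244.2982456140351 [0.594  0.0726 0.065 ]
top ring [243.7 224.6] [24.3 24.5] 138 z.125 [0.561 0.045 0.125] brass 51 234.7450980392157 212.45098039215685 [0.5905 0.069  0.065 ]Traceback (most recent call last):
  File "d.py", line 13, in <module>
    N,l,st,_=cv2.connectedComponentsWithStats(ring.astype(np.uint8)); j=1+np.argmax(st[1:,4])
                                                                          ~~~~~~~~~^^^^^^^^^^
    return _wrapfunc(a, 'argmax', axis=axis, out=out, **kwds)
    return bound(*args, **kwds)
ValueError: attempt to get argmax of an empty sequence
```

```bash
sed -i 's/(100,130,130),(125/(100,130,130 if k!="sc" else 95),(125/' d.py; python3 d.py
```

```text
w1 ring [305. 252.] [51.7 57.4] 461 z.125 [0.5599 0.0439 0.125 ] brass 57 335.4736842105263 244.2982456140351 [0.594  0.0726 0.065 ]
top ring [243.7 224.6] [24.3 24.5] 138 z.125 [0.561 0.045 0.125] brass 51 234.7450980392157 212.45098039215685 [0.5905 0.069  0.065 ]Traceback (most recent call last):
  File "d.py", line 14, in <module>
    e=cv2.fitEllipse(cv2.convexHull(np.argwhere(l==j)[:,::-1].astype(np.float32)))
cv2.error: OpenCV(4.12.0) /io/opencv/modules/imgproc/src/shapedescr.cpp:361: error: (-201:Incorrect size of input array) There should be at least 5 points to fit the ellipse in function 'fitEllipseNoDirect'
```

```bash
python3 - <<'E'
s=open('d.py').read()
s=s.replace("    e=cv2.fitEllipse(","    e=((314.6,220.),(19,14),0) if k=='sc' else cv2.fitEllipse(").replace('else 95','else 60')
open('d.py','w').write(s)
E
python3 d.py
```

```text
w1 ring [305. 252.] [51.7 57.4] 461 z.125 [0.5599 0.0439 0.125 ] brass 57 335.4736842105263 244.2982456140351 [0.594  0.0726 0.065 ]
top ring [243.7 224.6] [24.3 24.5] 138 z.125 [0.561 0.045 0.125] brass 51 234.7450980392157 212.45098039215685 [0.5905 0.069  0.065 ]
sc ring [314.6 220. ] [19 14] 326 z.125 [0.5617 0.0445 0.125 ] brass 40 311.15 242.725 [0.5901 0.0648 0.065 ]
rim (array([0.5608, 0.0443, 0.1238]), [np.float64(0.0006185519502156036), np.float64(0.0008497385551477903), np.float64(0.0003893289211329714)]) (array([0.5607, 0.0437, 0.1233]), [np.float64(3.825612425649975e-05), np.float64(3.825612425661028e-05)]) (array([0.5608, 0.0444, 0.1237]), [np.float64(0.0007164032947513183), np.float64(0.0007164032947513306)])
up 100 yaw of stand x deg 87.34352786102326
  dot offset from edge 0.04790125913260432
lo 100 yaw of stand x deg 87.48825752537591
  dot offset from edge -0.04796240019367777
```

Emit:
servo_tool(increments="0.5 4 -1 0 1;1.2 8 -1 0 1;1.8 12 -1 0 1;2.4 16.5 -1 0 1;3 21 -1 0 1;3.6 25.5 -1 0 1;4.3 30 -1 0 1;5 35 -1 0 1;5.6 39 -1 0 1;6 42.1 0 0 1;6 42.1 0 0 1;6 42.1 0 0 1")

```text
t: 8.75
tool_pos: [0.5606, 0.0451, 0.4372]
eef_rot: [0.214, 0.977, -0.0, -0.0]
contact_force: [-0.5, -0.2, -1.7]
width: 0.239
gripper_force: 39.9
```

```bash
python3 look.py w5 filter cup
```

```text
filter [(array([278.2, 203.7]), 0.73)] [([231.4, 177.4, 89.0, 136.4], 0.77)]
   z0 [0.6014 0.0253 0.    ]
cup [(array([279.3, 179.8]), 0.64), (array([276.5, 175.3]), 0.59)] []
   z0 [0.573 0.04  0.   ]
9.0 [0.5605 0.0431 0.4381] [[-0.9064  0.4223 -0.0007]
 [ 0.4223  0.9064 -0.0001]] 0.23988024240826228 [ 0.9527  0.8689 -1.8255] [-0.1007  0.3781 -0.029   1.6164  0.0123  1.1468  1.0021]
cam (array([0.4931, 0.0748, 0.4075]), array([ 0.2642, -0.1235, -0.9565]))
```

View pics/w5.png

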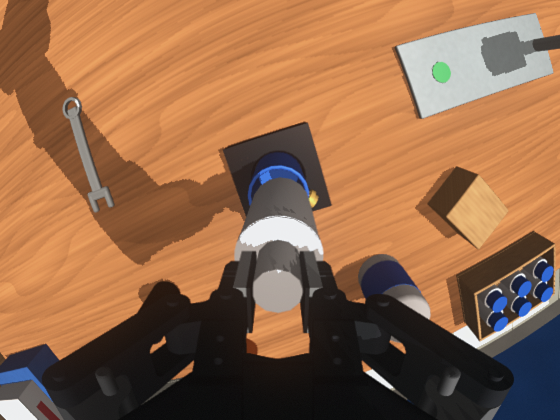

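The picture shows the filter hanging right over the cup, with the rim ellipse centred at about (279,185) and the port at (313,199). Now I'll lower it.

Emit:
servo_tool(increments="0 0 1.5 0 1;0 0 3 0 1;0 0 4 0 1;0 0 5 0 1;0 0 6 0 1;0 0 6 0 1")

```text
t: 9.6
tool_pos: [0.5604, 0.0442, 0.3764]
eef_rot: [0.215, 0.977, -0.0, -0.001]
contact_force: [0.0, -0.3, -0.5]
width: 0.242
gripper_force: 39.8
```

Emit:
servo_tool(increments="0 0 1.5 0 1;0 0 3 0 1;0 0 4.5 0 1;0 0 6 0 1;0 0 7 0 1;0 0 7.3 0 1;0 0 7.3 0 1")

```text
t: 10.3
tool_pos: [0.5608, 0.0446, 0.3047]
eef_rot: [0.215, 0.977, 0.0, -0.0]
contact_force: [0.3, 0.4, -1.9]
width: 0.242
gripper_force: 39.7
```

Emit:
servo_tool(increments="0 0 0.2 0 1;0 0 0.4 0 1;0 0 0.5 0 1;0 0 0.5 0 1")

```text
t: 10.7
tool_pos: [0.5608, 0.0445, 0.3]
eef_rot: [0.215, 0.977, 0.0, 0.0]
contact_force: [0.9, 0.4, 0.6]
width: 0.239
gripper_force: 39.9
```

Touching down at the floor (the weight has come off). Next I'll open and rise straight up.

Emit:
servo_tool(increments="0 0 0 0 0;0 0 0 0 -0.3;0 0 0 0 -0.3;0 0 0 0 -0.3;0 0 0 0 -0.3;0 0 -2 0 -0.3;0 0 -4 0 -0.3;0 0 -7 0 -0.6;0 0 -10 0 -1;0 0 -10 0 -1;0 0 -10 0 -1")

```text
t: 11.8
tool_pos: [0.5606, 0.0445, 0.4002]
eef_rot: [0.215, 0.977, 0.0, 0.001]
contact_force: [0.0, -0.3, -1.1]
width: 1.001
gripper_force: 0.0
```

```bash
python3 look.py w6 filter cup cup_port
```

```text
filter [(array([279.1, 176.7]), 0.75)] [([252.3, 175.4, 56.6, 58.5], 0.91), ([365.7, 267.8, 87.5, 128.5], 0.29)]
   z0 [ 0.5632  0.0441 -0.    ]
cup [(array([277.9, 175.8]), 0.93)] [([244.4, 154.6, 81.6, 83.1], 0.73)]
   z0 [0.5616 0.0432 0.    ]
cup_port [(array([320.9, 208. ]), 0.97)] [([244.6, 154.2, 79.9, 82.8], 0.95)]
   z0 [0.6188 0.0735 0.    ]
12.15 [0.5606 0.0444 0.3989] [[-0.9074  0.4203  0.0012]
 [ 0.4203  0.9074 -0.0007]] 1.0014381477419174 [-0.6443 -0.3085 -0.5866] [-0.1019  0.4097 -0.0307  1.6791  0.0141  1.0544  1.    ]
cam (array([0.4932, 0.0743, 0.3703]), array([ 0.2661, -0.1235, -0.956 ]))
```

View pics/w6.png

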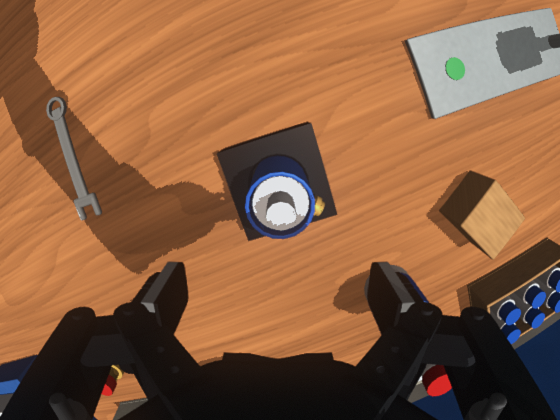

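The picture shows the white cartridge seated inside the blue rim, which is centred near (280,206). The handle stands up, and the port is at (319,207). I'll turn the tool so its x axis follows the port; the camera then sees the port side.

Emit:
servo_tool(increments="0 0 0 0.14 -1;0 0 0 0.28 -1;0 0 0 0.42 -1;0 0 0 0.56 -1;0 0 0 0.7 -1;0 0 0 0.84 -1;0 0 0 0.98 -1;0 0 0 1.12 -1;0 0 0 1.26 -1;0 0 0 1.4 -1;0 0 0 1.54 -1;0 0 0 1.68 -1")

```text
t: 13.35
tool_pos: [0.5606, 0.0446, 0.3993]
eef_rot: [0.872, 0.489, -0.0, -0.0]
contact_force: [-0.2, 0.0, -0.5]
width: 0.999
gripper_force: 0.0
```

Emit:
servo_tool(increments="0 0 0 0.14 -1;0 0 0 0.28 -1;0 0 0 0.36 -1;0 0 0 0.36 -1;0 0 0 0.36 -1")

```text
t: 13.85
tool_pos: [0.5606, 0.0446, 0.3994]
eef_rot: [0.944, 0.329, -0.0, 0.0]
contact_force: [-0.3, 0.6, -0.4]
width: 1.0
gripper_force: 0.0
```

```bash
python3 look.py w7 filter cup cup_port cup_mid
```

```text
filter [(array([272.9, 179.9]), 0.81)] [([246.4, 177.1, 55.0, 56.3], 0.56)]
   z0 [0.5534 0.044  0.    ]
cup [] [([242.5, 141.1, 69.5, 97.5], 0.92)]
cup_port [(array([274.8, 140.9]), 0.83), (array([493.6, 117.8]), 0.39)] [([240.5, 139.6, 69.2, 98.5], 0.73)]
   z0 [0.5905 0.0704 0.    ]
cup_mid [] [([240.2, 138.6, 75.5, 100.6], 0.86)]
14.3 [0.5606 0.0444 0.3997] [[ 0.7851  0.6194  0.    ]
 [ 0.6194 -0.7851  0.    ]] 0.9984667619838633 [0.6303 0.321  0.1359] [-0.444   0.447   0.4896  1.683  -0.2339  1.0701 -0.7851]
cam (array([0.6192, 0.0895, 0.3696]), array([-0.2298, -0.1819, -0.9561]))
```

View pics/w7.png

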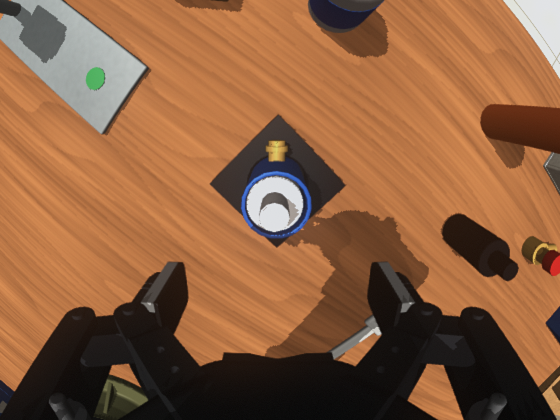

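The picture shows the port pointing up in the image: stub at about (277,145), rim centred at about (276,205). I'll measure its yaw.

```bash
cat > e.py <<'E'
from h import *
import pickle,sys
np.set_printoptions(precision=4,suppress=True)
tag,zr,x0,y0,x1,y1=sys.argv[1],float(sys.argv[2]),*map(int,sys.argv[3:7])
im=pickle.load(open(tag+".pkl","rb"))["im"]
g=cv2.cvtColor(im["img"],cv2.COLOR_RGB2HSV); s=np.zeros(g.shape[:2],bool); s[y0:y1,x0:x1]=1
ring=(cv2.inRange(g,(100,130,130),(125,255,255))>0)&s
N,l,st,_=cv2.connectedComponentsWithStats(ring.astype(np.uint8)); j=1+np.argmax(st[1:,4])
e=cv2.fitEllipse(cv2.convexHull(np.argwhere(l==j)[:,::-1].astype(np.float32)))
br=(cv2.inRange(g,(18,120,100),(32,255,255))>0)&s
N,l,st,c=cv2.connectedComponentsWithStats(br.astype(np.uint8)); j=1+np.argmax(st[1:,4])
C=onz(ray(im,e[0]),zr); print("ring",np.round(e[0],1),np.round(e[1],1),C,"brass",st[j],c[j])
for z in(zr-.06,zr-.053):
    B=onz(ray(im,c[j]),z); print(z,B,"yaw",np.degrees(np.arctan2(*(B-C)[1::-1])))
# mid-line per row of the brass blob, fitted
a=np.argwhere(l==j)[:,::-1]
M=np.array([[a[a[:,1]==r,0].mean(),r] for r in np.unique(a[:,1]) if (a[:,1]==r).sum()>5])
W=np.array([onz(ray(im,m),zr-.055) for m in M]); print(len(M),"axis yaw each",np.degrees(np.arctan2(W[:,1]-C[1],W[:,0]-C[0])))
s=observe(); R=Rn.from_quat(s["eef_rot"]).as_matrix(); print("toolx yaw",np.degrees(np.arctan2(R[1,0],R[0,0])),s["t"])
E
python3 e.py w7 .125 235 130 320 250
```

```text
ring [275.8 204. ] [66.  69.8] [0.5619 0.0456 0.125 ] brass [266 140  21  21 333] [275.8769 150.2252]
0.065 [0.5892 0.0675 0.065 ] yaw 38.6465893164913
0.07200000000000001 [0.5899 0.068  0.072 ] yaw 38.589343176093635
20 axis yaw each [38.3978 38.3999 37.7797 37.7678 38.407  39.6742 39.0964 38.4153 38.4184
 39.1603 39.184  38.4287 38.4326 38.4367 38.4411 38.4458 38.4508 39.3949
 38.4618 38.468 ]
toolx yaw 38.27142974900716 14.3
```

Emit:
servo_tool(increments="0 0 3 0 -1;0 0 6 0 -1;0 0 9 0 -1;0 0 11.5 0 -1;0 0 13 0 -1;0 0 13.8 0 -1;0 0 13.8 0 -1")

```text
t: 15.0
tool_pos: [0.5605, 0.0445, 0.2609]
eef_rot: [0.945, 0.328, -0.001, -0.0]
contact_force: [-0.4, -0.4, 0.0]
width: 1.002
gripper_force: 0.0
```

Emit:
servo_tool(increments="0 0 0 0 0;0 0 0 0 1;0 0 0 0 1;0 0 0 0 1;0 0 0 0 1;0 0 0 0 1;0 0 0 0 1", force=70)

```text
t: 15.7
tool_pos: [0.5609, 0.0446, 0.2632]
eef_rot: [0.945, 0.328, 0.001, -0.0]
contact_force: [-0.0, 0.8, 6.4]
width: 0.646
gripper_force: 73.1
```

Emit:
servo_tool(increments="0 0 -1 0 1;0 0 -3 0 1;0 0 -5 0 1;0 0 -8 0 1;0 0 -11 0 1;0 0 -14 0 1;0 0 -15.5 0 1;0 0 -15.5 0 1;0 0 -15.5 0 1")

```text
t: 16.6
tool_pos: [0.5602, 0.0445, 0.4166]
eef_rot: [0.945, 0.328, -0.0, -0.0]
contact_force: [-0.5, 0.3, -3.9]
width: 0.648
gripper_force: 75.3
```

```bash
python3 look.py w8 cup cup_port; python3 e.py w8 .28 200 80 350 300
```

```text
cup [(array([275.3, 216.9]), 0.73)] [([209.0, 159.5, 138.0, 188.6], 0.89)]
   z0 [0.5145 0.0104 0.    ]
cup_port [(array([276.2, 165.4]), 0.59)] [([208.4, 161.2, 138.9, 186.2], 0.83)]
   z0 [0.5666 0.0499 0.    ]
16.85 [0.5605 0.0445 0.4157] [[ 0.7852  0.6192 -0.0018]
 [ 0.6192 -0.7852 -0.0009]] 0.6449338094484077 [-0.5563  0.7517 -2.6125] [-0.4505  0.4342  0.4983  1.6571 -0.2259  1.1099 -0.7929]
cam (array([0.6189, 0.0892, 0.3868]), array([-0.23  , -0.1808, -0.9562]))
ring [277.2 287.2] [ 90.2 130.4] [0.5683 0.0495 0.28  ] brass [ 257  165   39   38 1131] [275.7224 183.2564]
0.22000000000000003 [0.5887 0.0665 0.22  ] yaw 39.934809940992224
0.22700000000000004 [0.59   0.0675 0.227 ] yaw 39.76186631067201
37 axis yaw each [39.0799 39.1932 39.2085 39.2243 39.2405 39.2573 39.2746 39.2926 39.7566
 40.8584 39.8108 39.3705 39.3917 39.4137 39.4365 39.4601 39.4847 39.5102
 40.071  39.5645 39.5933 40.1914 39.6546 39.6874 40.3282 40.3781 40.4303
 40.4851 40.5426 40.6031 40.6667 40.7338 40.8046 41.6403 40.9587 40.235
 42.7937]
toolx yaw 38.2570151517701 16.85
```

View pics/w8.png

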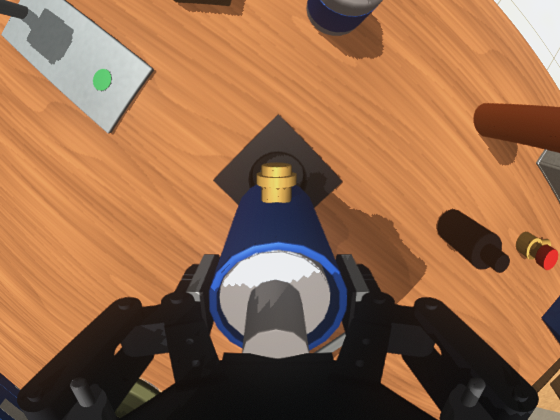

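The picture shows the loaded cup gripped square, with the port at (276,183) and an empty jig pocket behind it. Next I'll carry it to the dot while turning the port to the lens.

Emit:
servo_tool(increments="1 -1.8 0 -0.07 1;2.2 -3.8 0 -0.15 1;3.4 -5.9 0 -0.24 1;4.7 -8.1 0 -0.33 1;6 -10.4 0 -0.42 1;7.3 -12.6 0 -0.51 1;8.6 -14.9 0 -0.6 1;9.9 -17.1 0 -0.69 1;11 -19.1 0 -0.77 1;12 -20.8 0 -0.82 1;12.7 -21.9 0 -0.855 1;12.7 -21.9 0 -0.855 1")

```text
t: 18.05
tool_pos: [0.5239, 0.2978, 0.4162]
eef_rot: [0.722, 0.692, 0.0, -0.001]
contact_force: [-0.5, 0.2, -3.8]
width: 0.646
gripper_force: 75.3
```

Emit:
servo_tool(increments="0 0 0 0 1;0 0 0 0 1;0 0 0 0 1")

```text
t: 18.35
tool_pos: [0.5252, 0.2938, 0.4168]
eef_rot: [0.725, 0.689, -0.0, 0.0]
contact_force: [0.4, 0.2, -3.1]
width: 0.644
gripper_force: 75.3
```

```bash
python3 look.py w9 cup cup_port stand; cat > f.py <<'E'
from h import *
np.set_printoptions(precision=4,suppress=True)
for n in("top","scene"):
    im=pic(n,n+"9.png")
    for o in("cup","cup_mid","cup_port"):
        q=pinpoint(o,n); print(n,o,[(np.round(k["uv"],1),round(k["p"],2)) for k in q[:2]])
    for nm,X in(("mid",[.5247,.2947,.22]),("port",[.5247+.046*np.cos(1.525),.2947+.046*np.sin(1.525),.22]),("under",[.5247,.2947,.17]),("rim",[.5247,.2947,.28])): print("  expect",nm,proj(im,X))
E
python3 f.py; python3 e.py w9 .28 200 80 350 300
```

```text
cup [(array([274.5, 214. ]), 0.71)] [([206.8, 161.2, 140.2, 187.9], 0.68)]
   z0 [0.519  0.2399 0.    ]
cup_port [(array([277. , 162.3]), 0.82)] [([208.4, 160.9, 137.0, 187.6], 0.72)]
   z0 [0.5255 0.3049 0.    ]
stand [(array([278.2, 170.3]), 0.84), (array([416.9, 189.1]), 0.48)] [([230.5, 2.0, 92.0, 209.3], 0.91)]
   z0 [0.5264 0.2951 0.    ]
18.7 [0.5248 0.2949 0.4167] [[ 0.0483  0.9988 -0.    ]
 [ 0.9988 -0.0483 -0.    ]] 0.6430084387329636 [-0.219   0.3229 -3.6196] [-0.7031  0.4666  0.2389  1.5493 -0.1174  1.1398 -0.4879]
cam (array([0.5291, 0.3667, 0.387 ]), array([-0.015 , -0.2928, -0.9561]))
top cup [(array([121.9, 236.3]), 0.56)]
top cup_mid [(array([117.5, 238.6]), 0.8), (array([116.1, 238.6]), 0.72)]
top cup_port []
  expect mid [117.3389 238.4691]
  expect port [ 94.3945 236.9375]
  expect under [124.0613 238.5181]
  expect rim [108.3691 238.4038]
scene cup [(array([396.6, 265.5]), 0.86)]
scene cup_mid [(array([401. , 249.3]), 0.85), (array([397. , 266.5]), 0.22)]
scene cup_port [(array([414.1, 264.3]), 0.67)]
  expect mid [401.2137 250.99  ]
  expect port [416.0872 264.0488]
  expect under [397.2208 262.3203]
  expect rim [406.3975 236.2804]
ring [277.7 295.2] [106.3 136.2] [0.5257 0.2986 0.28  ] brass [ 257  165   39   38 1112] [275.9218 183.1942]
0.22000000000000003 [0.5264 0.329  0.22  ] yaw 88.68323078435687
0.22700000000000004 [0.5265 0.3305 0.227 ] yaw 88.54656005799302
37 axis yaw each [87.828  88.1876 88.2034 88.2196 88.2364 88.2536 88.2713 87.8952 88.3083
 88.3276 88.3004 87.9491 88.3894 88.4113 88.8735 88.8807 88.4816 88.969
 88.5326 88.5595 89.075  89.113  88.3931 88.1612 88.1834 88.7436 88.7788
 89.3747 88.8536 89.4772 89.532  89.5893 89.6492 89.7121 89.1225 89.8474
 89.2308]
toolx yaw 87.25068043566975 19.1
```

```bash
python3 - <<'E'
from fit import *
im=pic("scene"); q=regions_of("cup","scene"); print(q[0]["rect"],q[0]["p"])
y=1.5255
cups=[pts([(.028,0),(.028,.11)])]; P=pts([(.008,.024),(.008,.046)]); P=np.c_[P[:,2]*np.cos(y)-P[:,0]*np.sin(y),P[:,2]*np.sin(y)+P[:,0]*np.cos(y),P[:,1]+.05]
p=np.array([.5247,.2947,.17]); m=(render(im,cups,p)).astype(np.uint8); mp=render(im,[P],p).astype(np.uint8)
big=cv2.resize(im["img"][200:300,340:470,::-1],None,fx=6,fy=6,interpolation=cv2.INTER_CUBIC)
for a,c in((m,(255,255,255)),(mp,(0,255,255))):
    cs,_=cv2.findContours(cv2.resize(a[200:300,340:470],None,fx=6,fy=6,interpolation=cv2.INTER_NEAREST),cv2.RETR_EXTERNAL,cv2.CHAIN_APPROX_NONE); cv2.drawContours(big,cs,-1,c,1)
cv2.imwrite("pics/ov.png",big[:600,:800])
E
```

```text
[386.5, 234.9, 28.6, 37.5] 0.57
```

View pics/ov.png

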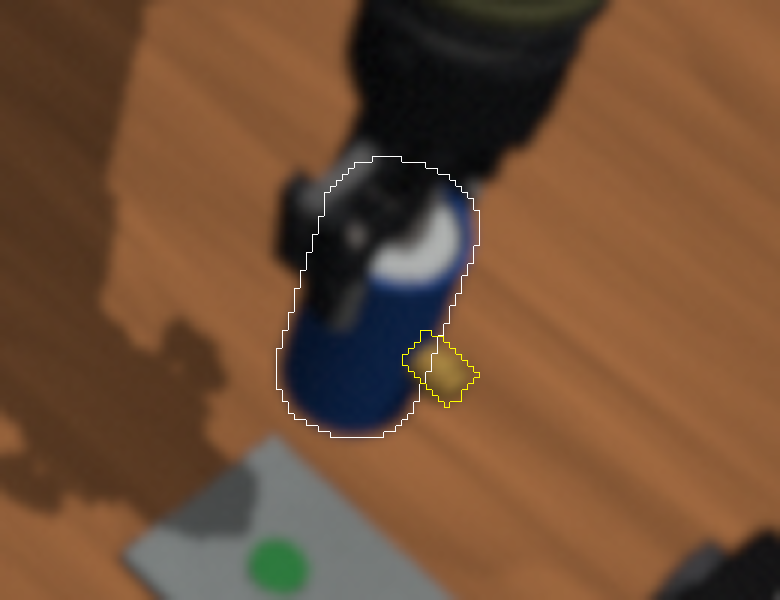

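The overlay shows the cup and port matching the wanted pose to within about a pixel, so I'll hand it in.

```bash
python3 -c "
from station import *
s=observe();print(s['t'],s['tool_pos'],s['gripper_force']);print(sign_off())"
```

```text
19.2 [0.52474593 0.29507847 0.4166888 ] 75.3327289223671
the job is handed in; nothing more can be done
None
```

The white cartridge is fully seated in the blue cup, and the arm is holding the loaded cup upright over the green dot with the port level with the lens and pointing at it; I handed the job in at 19.2 s, and the verdict was not shown.

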